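Face up the car wash freshener shelf

ROBOT

A 6-joint arm with a two-finger parallel gripper is mounted at the origin on the work surface. World frame = base frame: x ahead of the robot, y to its left, z up, the work surface at z = 0. Lengths are in m, angles in rad, forces in N, time in s.
With the tool pointing down it reaches from about 0.225 to 0.875 m from the base axis. Payload 3.4 kg.
Tool frame: the origin (TCP) lies at the very end of the fingers, on their centre line; the grasp point (between the pads) lies 19 mm behind it; z points along the fingers, y is the line along which they close (so a half turn about z gives the same grasp; the last joint's range is limited). The gripper opens to 85 mm and grips with 20 to 120 N. Pads are 22 mm wide; open, the fingers measure 114 mm over their backs; the gripper's body (76 mm by 85 mm) begins 54 mm behind the grasp point. The pads swing forward as they close: fully open they stand 13 mm farther back than shut.
Start: joints at [-1.412, 0.276, 1.505, -0, 1.361, -0.121], TCP at [0.159, -0.553, 0.231] pointing down, gripper open.
Joint ranges: [-2.89, 2.89], [-0.75, 2.08], [0.22, 2.7], [-1.18, 4.32], [0.11, 2.71], [-2.7, 2.7]. Speed limits (rad/s): [2.57, 2.57, 3.14, 3.14, 3.14, 3.14].

INTERFACE

Orientations are given as a unit quaternion [w, x, y, z].
In Python, from rig import readout, vision, manip gives the robot as it stands.
- The arm moves only by the shell command python3 -m handwheel 'ROWS' [FORCE]. ROWS is JSON, a list of rows, each a list of 3 entries, a list of its own where there are three numbers: the shift along the tool's x, y, z in mm, then the turn, a rotation vector about the tool's x, y, z in units of 6 degrees (1.0 is 6 degrees), then the closure, from -1 (fully open) to 1 (shut), so that 0 is half open. A call has 1 to 20 rows; each row shifts and turns the commanded pose from where the row before left it, along the tool's axes as they then stand; what a row does not reach is not made up. A row lasts 1/8 s, in which the tool goes at most 62.5 mm and 10.7 degrees, less where a joint would pass 70% of its speed; a pose out of reach is approached as far as the arm can. A call is refused whole if a number of a shift passes 62.5 or a number of a turn 1, either way. A call with a gripper value outside its range is refused whole. The fingers move at their own pace and stop on an object; FORCE is the grip in N (left out, the last holds). Time passes only in rows, so rows that do not move let the fingers close. It gives the time, the measured TCP pose, the force, the opening and the grip force at its end, in the units of the state.
- readout.get_state(): the state, without advancing time (a new reading comes with each control period).
- vision.get_image(name): name is "scene" or "top"; returns the picture (480x640x3 uint8, blue, green, red); there is no depth.
- vision.camera_params(name): a dict with "intrinsics" (3x3 intrinsics, pixels), "rvec" (rotation vector, rad) and "tvec" (3), from world to camera coordinates, as OpenCV has them. Camera axes: x right, y down, z forward; pixel columns grow to the right and rows downward; lengths in m; the calibration is good to about 2 mm. A picture is of the moment at which its call begins. camera_params takes no time and is no camera call.
- manip.sign_off(): hands the job in; it is judged then, once.
The state is a dict: "clock": time; "qpos": joint angles; "qd": joint speeds; "effort": joint torques, N m; "position": TCP position; "ee_rot": TCP orientation; "contact_force": force on the tool from outside, world axes, zero at the start; "moment": the same for the moment, N m; "width": finger opening in m; "gripper_force": force on a finger pad.
Only numpy, scipy, OpenCV 4.12 (cv2) and the standard library are available. Lean on these libraries where they do the work, as an engineer would, in place of code of your own. Each camera call takes 0.05 s, during which the arm holds its last target. There are 200 camera calls.

TASK

Face up the shelf for the customers: stand the turquoise perfume flask, which is parked close beside one of the jars, upright in the middle of its round black pad, setting it down gently, and roll both freshener jars round on their stands with a fingertip at the edge of the lid until each label squarely faces the yellow front edge. Leave everything else on the shelf where it is.

Things in the scene. Friction and masses are not known exactly. Their poses are not given: they have to be found in the camera images.
- shelf: speckled terrazzo shelf slab 330 x 940 x 25 mm lying on the table, top 25 mm above the table. Origin: middle of its underside. Its +x long edge, the one away from the robot, with a yellow strip, is the front, where the customers stand
- stand_cedar: fixed round steel foot (94 mm diameter, 12 mm high) under the cedar jar, on the shelf; origin at the middle of its underside, z up through the jar's axis, x squarely towards the customers' edge
- cedar_jar (a joint): revolving jar of car freshener (reddish-brown cedar lid, brown glass, body 82 mm diameter). It turns freely either way, without end, about its stand's upright axis, cannot be lifted off and stays where it is left (about 0.5 N at the rim turns it). Value: turn in rad, counter-clockwise from above; 0 or any whole turn = label squarely to the yellow front edge
- cedar_jar_lid (a point): middle of the top of the cedar jar's lid, 111 mm above the table. Lid 24 mm thick: a disc of 84 mm diameter with 5 round lobes (20 mm diameter, centres 48 mm from the axis, 72 degrees apart, 116 mm overall), too wide to grip; a closed fingertip fits the hollows between. A white strip with a green tab runs from the middle over the lobe above the label's middle
- cedar_jar_label (a point): middle of the cedar jar's white paper label with its green stripe (36 mm high, about 80 degrees wide), 42 mm from the jar's axis
- stand_blue: the same foot under the blue jar
- blue_jar (a joint): revolving jar of car freshener (navy blue lid, pale blue glass, body 82 mm diameter). It turns freely either way, without end, about its stand's upright axis, cannot be lifted off and stays where it is left (about 0.5 N at the rim turns it). Value: turn in rad, counter-clockwise from above; 0 or any whole turn = label squarely to the yellow front edge
- blue_jar_lid (a point): middle of the top of the blue jar's lid, 111 mm above the table. Lid 24 mm thick: a disc of 84 mm diameter with 5 round lobes (20 mm diameter, centres 48 mm from the axis, 72 degrees apart, 116 mm overall), too wide to grip; a closed fingertip fits the hollows between. A white strip with a red tab runs from the middle over the lobe above the label's middle
- blue_jar_label (a point): middle of the blue jar's white paper label with its red stripe, 42 mm from the jar's axis
- pad: fixed round black rubber pad, 100 mm diameter, 5 mm thick, on the shelf: the home of the flask; origin at the middle of its underside, its top 30 mm above the table
- flask: loose turquoise glass perfume flask, about 0.2 kg: body 34 mm (its x) x 60 mm (its y) x 92 mm high, neck of 20 mm diameter, brass cap of 28 mm diameter from 102 to 135 mm above the base, to be pinched from above at any yaw; origin at the middle of its underside; z up
- latch_box: bystander, fixed: brushed nickel latch box for spare keys, 90 mm (its x) x 60 mm (its y), 85 mm high; origin at the middle of its underside. Either this box or the flask stands close beside each jar
- wax_can: bystander, loose: red and white wax can, 54 mm diameter, 100 mm high; origin at the middle of its underside
- polish: bystander, loose: orange polish bottle, 50 mm diameter, 110 mm high; origin at the middle of its underside
- visor_clip: bystander, loose: black plastic sun visor clip, 30 x 80 (its y) x 20 mm high; origin at the middle of its underside
- extender1: bystander, loose: steel tire valve extender lying along its y, 80 mm long, 18 mm thick; origin at the middle of its underside
- extender2: bystander, loose: a second such extender
- cedar_block: bystander, loose: round cedar block freshener, 72 mm diameter, 28 mm high; origin at the middle of its underside

How it is judged:
By the outcome, as a careful person would: the job done as asked, in the order asked, and still so for the second after the job is handed in, with the robot touching nothing.
It also fails if it takes over 61 s, if anything falls off the work surface, if the arm or the gripper's body presses on something with over 40 N, if the wrist force passes 120 N, or if a joint passes its speed limit or range.

## Working session

There is one attempt and no reset: what is moved stays moved. The work goes in short steps, Python scripts to look and compute and a shell command to move; the robot and the scene stay as the last step left them, time stands still between calls to the robot, and variables do not carry over. Pictures are saved under pics/ and viewed, at most 10 in all, crops included, and the job is handed in when it is done.

```bash
mkdir -p pics; python3 - <<'E'
from rig import readout, vision
import cv2
for n in("top","scene"):
    cv2.imwrite(f"pics/{n}0.png",vision.get_image(n)); p=vision.camera_params(n); print(n,p)
s=readout.get_state();print(s)
E
```

```text
top {'intrinsics': array([[570.1022452 ,   0.        , 317.61241058],
       [  0.        , 570.1022452 , 239.40979973],
       [  0.        ,   0.        ,   1.        ]]), 'rvec': array([ 2.17509494, -2.17588767,  0.14435194]), 'tvec': array([0.00424714, 0.55124952, 1.2257064 ])}
scene {'intrinsics': array([[463.44101148,   0.        , 313.56279941],
       [  0.        , 463.44101148, 236.88704666],
       [  0.        ,   0.        ,   1.        ]]), 'rvec': array([ 1.28292229,  2.39199656, -0.82556406]), 'tvec': array([ 0.30313508, -0.3024125 ,  1.21379593])}
{'clock': 0.1, 'qpos': array([-1.41200116e+00,  2.76511731e-01,  1.50601047e+00, -1.49376302e-05,
        1.36070411e+00, -1.21000791e-01]), 'qd': array([-0.0012636 ,  0.0001848 , -0.00114278,  0.00066576,  0.00107663,
        0.00022629]), 'effort': array([ 1.16611514e-03, -4.17700195e+01, -2.46405745e+01, -2.27579776e-04,
        5.82730121e-03,  1.46609850e-06]), 'position': array([ 0.15870511, -0.55216868,  0.23053607]), 'ee_rot': array([-8.16544121e-04,  9.90229679e-01,  1.39443594e-01, -2.27368436e-05]), 'contact_force': array([-0.22900267, -0.05440669,  0.11812189]), 'moment': array([ 0.02814012,  0.01480775, -0.00961919]), 'gripper_force': 0.0, 'width': 0.0853979463563678}
```

View pics/top0.png

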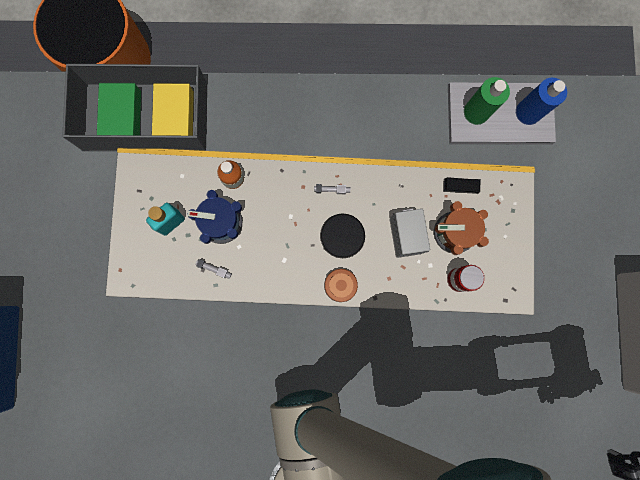

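View pics/scene0.png

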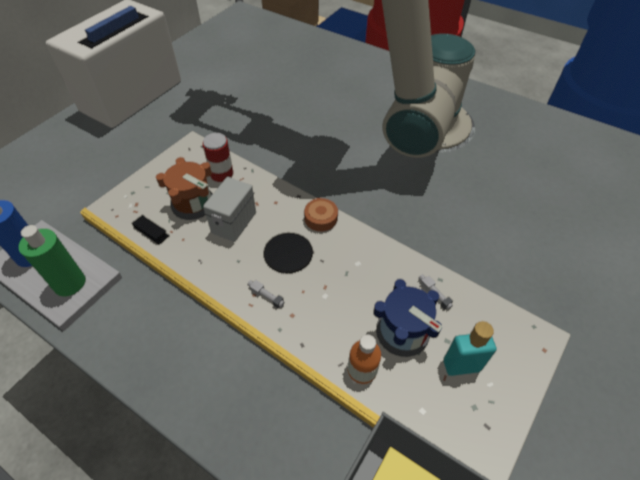

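Top view: up is +x and left is +y. Both white strips point left (+y): blue jar at about (217,217), cedar jar at about (463,228). The flask is at about (160,217) and the pad at (342,235). I'll enlarge crops to read positions.

```bash
python3 - <<'E'
import cv2,numpy as np
a=cv2.imread("pics/top0.png")
A=cv2.resize(a[155:295,135:260],None,fx=4.2,fy=4.2,interpolation=cv2.INTER_CUBIC)[:, :]
B=cv2.resize(a[155:295,380:505],None,fx=4.2,fy=4.2,interpolation=cv2.INTER_CUBIC)
c=np.hstack([A,B])
c=cv2.resize(c,(800,int(c.shape[0]*800/c.shape[1])))
for i in range(0,250,10):
    x=int(i*3.2); cv2.line(c,(x,0),(x,8 if i%50 else 16),(0,0,255),1)
for i in range(0,140,10):
    cv2.line(c,(0,int(i*3.2)),(8,int(i*3.2)),(0,0,255),1)
print(c.shape); cv2.imwrite("pics/crop0.png",c)
E
```

```text
(448, 800, 3)
```

View pics/crop0.png

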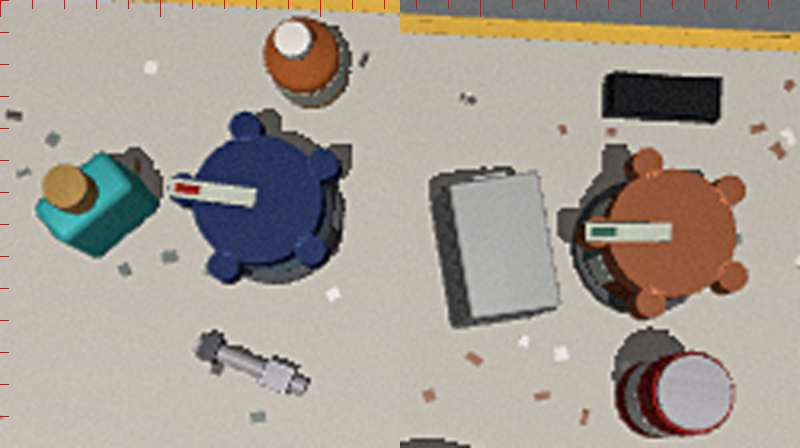

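```bash
cat > h.py <<'E'
import numpy as np,cv2
from rig import readout,vision
def P(n):
    p=vision.camera_params(n);return np.array(p["intrinsics"]),cv2.Rodrigues(np.array(p["rvec"]))[0],np.array(p["tvec"])
def w(n,uv,z):
    K,R,t=P(n);d=R.T@np.linalg.inv(K)@np.array([uv[0],uv[1],1.]);c=-R.T@t
    return (c+d*(z-c[2])/d[2])[:2]
def ca(u,v,ox=135): return (ox+u/3.2,155+v/3.2)
def mid(*p): return np.mean(p,0)
def jar(lob,lab):   # lobes world pts; lab index of label lobe -> centre, label angle
    L=np.array(lob); c=cv2.minEnclosingCircle(L.astype(np.float32))[0] if 0 else None
    A=lambda p:np.c_[p[0]+.048*np.cos(p[2]+2*np.pi/5*k),p[1]+.048*np.sin(p[2]+2*np.pi/5*k)]
    from scipy.optimize import least_squares
    c=L.mean(0);a0=np.arctan2(*(L[lab]-c)[::-1]);a=np.arctan2(L[:,1]-c[1],L[:,0]-c[0])
    k=np.round((a-a0)/(2*np.pi/5))
    s=least_squares(lambda p:(A(p)-L).ravel(),[c[0],c[1],a0])
    return s.x[:2],np.degrees(s.x[2]),np.sqrt(np.mean(s.fun**2))
def pose():
    s=readout.get_state();q=s["ee_rot"]
    from scipy.spatial.transform import Rotation as Ro
    R=Ro.from_quat(np.r_[q[1:],q[0]]).as_matrix()
    return s,R
E
python3 - <<'E'
from h import *
e=[w("top",p,.025) for p in((118,150),(534,168))]
d=e[0]-e[1];print("front dir deg",np.degrees(np.arctan2(d[1],d[0]))-90,e)
e=[w("scene",p,.025) for p in((84,212),(376,419))]; d=e[1]-e[0];print("front dir scene",np.degrees(np.arctan2(d[1],d[0]))-90,e)
z=.111
# ccw order from label lobe
b=[ca(*p) for p in((183,190),(226,267),(313,250),(325,163),(247,125))]
c=[ca(p[0]-400,p[1],380) for p in((587,233),(649,303),(733,276),(731,190),(647,163))]
for l in(b,c): print("jar",jar([w("top",p,z) for p in l],0))
print("cap",w("top",ca(66,186),.160),w("scene",(484,331),.160))
a=cv2.imread("pics/top0.png");m=(a.max(2)<45).astype(np.uint8)
n,lb,st,ce=cv2.connectedComponentsWithStats(m)
for i in range(1,n):
    if st[i,4]>800 and abs(ce[i]-[342,235]).max()<10: print("pad",ce[i],st[i],w("top",ce[i],.030))
print("pad scene",w("scene",(288.5,252),.030))
print("polish base",w("top",ca(308,56),.135-.11+.055),"can top",w("top",ca(694-400,392,380),.125),"box",w("top",ca(505-400,245,380),.11))
s,R=pose();print(R.round(3))
E
```

```text
front dir deg -2.2921569770443995 [array([0.75231458, 0.44948773]), array([ 0.7148621 , -0.48619164])]
front dir scene -2.509585234713967 [array([ 0.71742623, -0.47670675]), array([0.74938773, 0.25253238])]
jar (array([0.58834829, 0.21553021]), np.float64(82.93462263779577), np.float64(0.0006087982842959193))
jar (array([ 0.56696068, -0.29874814]), np.float64(89.66987494061178), np.float64(0.0021028528663535827))
cap [0.5887854  0.32633559] [0.59750413 0.33044869]
pad [343.20232558 232.39767442] [321 214  44  44 860] [ 0.5669126  -0.05252209]
pad scene [ 0.56479128 -0.04750383]
polish base [0.68935641 0.18942914] can top [ 0.46315693 -0.30742245] box [ 0.55899917 -0.19159442]
[[ 0.961  0.276 -0.   ]
 [ 0.276 -0.961  0.002]
 [ 0.    -0.002 -1.   ]]
```

```bash
python3 - <<'E'
from h import *
a=cv2.imread("pics/top0.png");s=cv2.imread("pics/scene0.png")
f=lambda im,x,y,W,k:cv2.resize(im[y:y+W,x:x+W],None,fx=k,fy=k,interpolation=cv2.INTER_NEAREST)
c=np.hstack([f(a,140,195,50,8),f(s,440,315,50,8)])  # 400 each
cv2.imwrite("pics/crop1.png",c)
from scipy import ndimage
v=a.max(2)
for r in(225,235,245): x=np.where(v[r,310:375]<75)[0]+310;print(r,x.min(),x.max())
for q in(332,342,352): x=np.where(v[205:268,q]<75)[0]+205;print(q,x.min(),x.max())
print(w("top",(342.5,235.5),.03))
E
```

```text
225 323 361
235 320 364
245 323 362
332 216 255
342 214 267
352 216 255
[ 0.56001178 -0.05092468]
```

View pics/crop1.png

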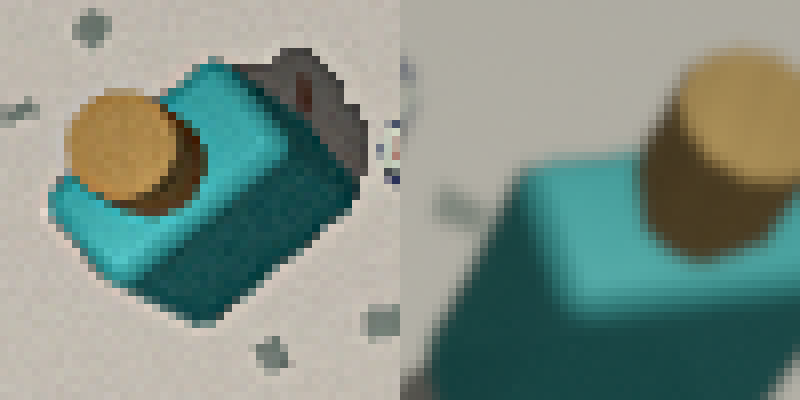

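```bash
python3 - <<'E'
from h import *
print(w("top",(154.8,212.6),.16),w("scene",(482.6,329.1),.16),w("top",(342,235.5),.03))
# body top centre from corners at z~.115
print([w("top",(140+x/8-.5,195+y/8-.5),.117) for x,y in((210,62),(287,150),(120,280),(50,205))])
E
```

```text
[0.5898288  0.32798266] [0.59573974 0.32765827] [ 0.56001063 -0.04981962]
[array([0.61812988, 0.31764447]), array([0.59534196, 0.29741417]), array([0.56173121, 0.33892164]), array([0.58101905, 0.35726228])]
```

```bash
python3 -m handwheel '[[[33,-36,0],[0,0,0],-1],[[33,-36,0],[0,0,0],-1],[[33,-36,0],[0,0,0],-1],[[33,-36,0],[0,0,0],-1],[[33,-36,0],[0,0,0],-1],[[33,-36,0],[0,0,0],-1],[[33,-36,0],[0,0,0],-1],[[33,-36,0],[0,0,0],-1],[[33,-36,0],[0,0,0],-1],[[33,-36,0],[0,0,0],-1],[[33,-36,0],[0,0,0],-1],[[33,-36,0],[0,0,0],-1],[[33,-36,0],[0,0,0],-1],[[33,-36,0],[0,0,0],-1],[[33,-36,0],[0,0,0],-1],[[33,-36,0],[0,0,0],-1],[[33,-36,0],[0,0,0],-1],[[33,-36,0],[0,0,0],-1],[[33,-36,0],[0,0,0],-1],[[0,0,0],[0,0,0],-1]]' 40
cat >> h.py <<'E'
def to(x,y,z):
    s,R=pose();d=np.array([x,y,z])-s["position"]
    print("pos",s["position"].round(4),"th",np.degrees(np.arctan2(R[1,0],R[0,0])).round(2),"j",s["qpos"].round(2),"t",s["clock"],"shift mm",(R.T@d*1000).round(1))
E
python3 -c "
from h import *
to(.591,.328,.128)"
```

```text
clock: 2.6
position: [0.5733, 0.2808, 0.2297]
ee_rot: [-0.0, 0.99, 0.141, -0.0]
contact_force: [-0.2, -0.7, -0.7]
width: 0.0853
gripper_force: 0.0
pos [0.5733 0.2808 0.2297] th 16.22 j [0.35 0.37 1.36 0.   1.41 1.63] t 2.6 shift mm [ 30.2 -40.3 101.7]
```

```bash
python3 -m handwheel '[[[15,-20,0],[0,0,0],-1],[[15,-20,5],[0,0,0],-1],[[0,0,25],[0,0,0],-1],[[0,0,25],[0,0,0],-1],[[0,0,25],[0,0,0],-1],[[0,0,14],[0,0,0],-1],[[0,0,7],[0,0,0],-0.6],[[0,0,0],[0,0,0],-0.3]]' 30
python3 -c "
from h import *
to(.591,.328,.128)
cv2.imwrite('pics/g.png',cv2.resize(vision.get_image('scene')[240:390,400:600],None,fx=3,fy=3))"
```

```text
clock: 3.6
position: [0.5904, 0.3243, 0.1303]
ee_rot: [0.0, 0.99, 0.139, -0.0]
contact_force: [-0.5, 0.5, 0.2]
width: 0.0554
gripper_force: 0.0
pos [0.5904 0.3243 0.1303] th 16.02 j [ 0.4   0.49  1.43 -0.    1.23  1.69] t 3.6 shift mm [ 1.6 -3.3  2.3]
```

View pics/g.png

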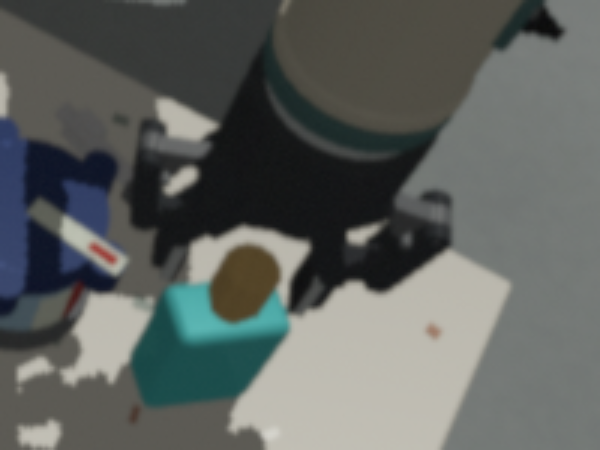

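The cap is at about (245,283) in the crop, centred between the fingertips at (175,265) and (310,290). Closing.

```bash
python3 -m handwheel '[[[1.5,-2.5,2],[0,0,0],-0.2],[[0,0,0],[0,0,0],0.0],[[0,0,0],[0,0,0],0.15],[[0,0,0],[0,0,0],0.3],[[0,0,0],[0,0,0],0.6],[[0,0,0],[0,0,0],1],[[0,0,0],[0,0,0],1],[[0,0,0],[0,0,0],1]]' 40
```

```text
clock: 4.65
position: [0.5911, 0.3279, 0.1286]
ee_rot: [-0.0, 0.99, 0.139, 0.0]
contact_force: [-0.8, 2.9, 2.3]
width: 0.0266
gripper_force: 39.7
```

```bash
python3 -m handwheel '[[[0,0,-8],[0,0,0],1],[[0,0,-20],[0,0,0],1],[[0,0,-30],[0,0,0],1],[[0,0,-30],[0,0,0],1],[[0,0,-22],[0,0,0],1],[[0,0,-10],[0,0,0],1],[[-4,10,0],[0,0,0],1],[[-8,20,0],[0,0,0],1],[[-12,32,0],[0,0,0],1],[[-15,40,0],[0,0,0],1],[[-15,40,0],[0,0,0],1],[[-15,40,0],[0,0,0],1],[[-15,40,0],[0,0,0],1],[[-15,40,0],[0,0,0],1],[[-14,36,0],[0,0,0],1],[[-10,26,0],[0,0,0],1],[[-6,18,0],[0,0,0],1],[[-4,10,0],[0,0,0],1],[[0,0,0],[0,0,0],1],[[0,0,0],[0,0,0],1]]'
python3 -c "
from h import *
to(.560,-.050,.139)
cv2.imwrite('pics/c1.png',cv2.resize(vision.get_image('scene')[120:320,200:400],None,fx=3,fy=3))"
```

```text
clock: 7.15
position: [0.5604, -0.0468, 0.2482]
ee_rot: [-0.0, 0.99, 0.14, -0.0]
contact_force: [0.4, -0.1, -1.9]
width: 0.0269
gripper_force: 39.7
pos [ 0.5604 -0.0468  0.2482] th 16.08 j [-0.21  0.25  1.5   0.    1.39  1.08] t 7.15 shift mm [ -1.3   3.1 109.2]
```

View pics/c1.png

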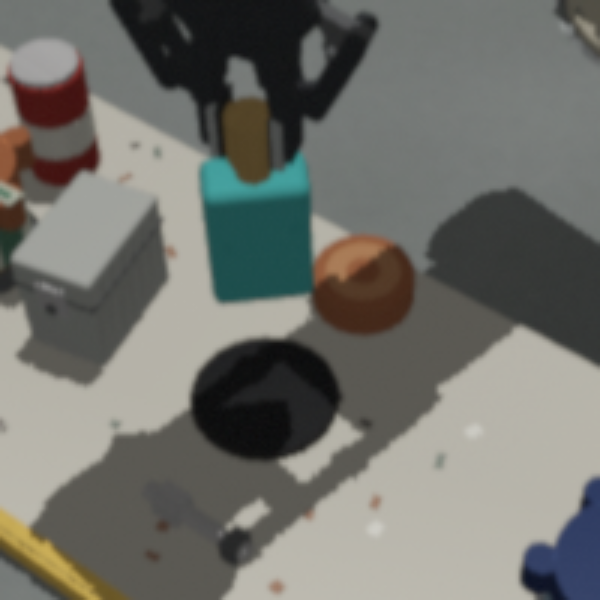

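```bash
python3 -m handwheel '[[[-1.3,3,10],[0,0,0],1],[[0,0,20],[0,0,0],1],[[0,0,25],[0,0,0],1],[[0,0,22],[0,0,0],1],[[0,0,15],[0,0,0],1],[[0,0,9],[0,0,0],1],[[0,0,5],[0,0,0],1],[[0,0,2],[0,0,0],1],[[0,0,1],[0,0,0],1],[[0,0,0],[0,0,0],1]]'
```

```text
clock: 8.45
position: [0.5603, -0.051, 0.1397]
ee_rot: [0.0, 0.99, 0.139, 0.0]
contact_force: [0.5, 0.1, -2.2]
width: 0.027
gripper_force: 39.7
```

```bash
python3 -m handwheel '[[[0,0,1],[0,0,0],1],[[0,0,1],[0,0,0],1],[[0,0,1],[0,0,0],1],[[0,0,0],[0,0,0],1]]'
```

```text
clock: 8.95
position: [0.5599, -0.0508, 0.1361]
ee_rot: [-0.0, 0.99, 0.139, -0.0]
contact_force: [0.6, 0.0, -2.5]
width: 0.027
gripper_force: 39.7
```

```bash
python3 -m handwheel '[[[0,0,1],[0,0,0],1],[[0,0,0.6],[0,0,0],1],[[0,0,0.5],[0,0,0],1],[[0,0,0],[0,0,0],1]]'
```

```text
clock: 9.45
position: [0.56, -0.0508, 0.1341]
ee_rot: [0.0, 0.99, 0.139, -0.0]
contact_force: [0.4, 0.5, -2.2]
width: 0.0271
gripper_force: 39.7
```

```bash
python3 -m handwheel '[[[0,0,0.5],[0,0,0],1],[[0,0,0.4],[0,0,0],1],[[0,0,0],[0,0,0],1]]'
```

```text
clock: 9.82
position: [0.5601, -0.0509, 0.1335]
ee_rot: [0.0, 0.99, 0.139, 0.0]
contact_force: [-0.6, 0.5, -0.3]
width: 0.0269
gripper_force: 39.7
```

```bash
python3 -m handwheel '[[[0,0,0.3],[0,0,0],1],[[0,0,0],[0,0,0],1]]' && python3 -m handwheel '[[[0,0,0],[0,0,0],0.25],[[0,0,0],[0,0,0],0.1],[[0,0,0],[0,0,0],-0.2],[[0,0,0],[0,0,0],-0.6],[[0,0,0],[0,0,0],-0.6],[[0,0,-10],[0,0,0],-0.6],[[0,0,-25],[0,0,0],-0.6],[[0,0,-35],[0,0,0],-0.6],[[0,0,-25],[0,0,0],-0.6]]'; python3 -c "
from h import *
to(.588-.06*0.48,.2155+.06*.87,.2)"
```

```text
clock: 10.07
position: [0.5602, -0.0509, 0.1335]
ee_rot: [0.0, 0.99, 0.139, 0.0]
contact_force: [-1.4, 1.8, 2.4]
width: 0.0271
gripper_force: 39.9
clock: 11.2
position: [0.5606, -0.051, 0.2304]
ee_rot: [0.0, 0.99, 0.139, 0.001]
contact_force: [0.1, -0.1, 0.1]
width: 0.0682
gripper_force: 0.0
pos [ 0.5606 -0.051   0.2304] th 16.03 j [-0.21  0.26  1.53 -0.    1.35  1.08] t 11.2 shift mm [  86.6 -306.7   30.2]
```

```bash
python3 -m handwheel '[[[5,-17,0],[0,0,0],1],[[10,-35,0],[0,0,-1],1],[[2,-40,0],[0,0,-1],1],[[-2,-40,0],[0,0,-1],1],[[-6,-40,0],[0,0,-1],1],[[-10,-40,0],[0,0,-1],1],[[-14,-40,0],[0,0,-1],1],[[-18,-40,0],[0,0,-1],1],[[0,0,0],[0,0,-1],1],[[0,0,0],[0,0,-1],1],[[0,0,0],[0,0,-1],1],[[0,0,0],[0,0,-1],1],[[0,0,0],[0,0,-1],1],[[0,0,0],[0,0,-1],1],[[0,0,0],[0,0,-1],1],[[0,0,0],[0,0,-1],1],[[0,0,0],[0,0,-1],1],[[0,0,0],[0,0,-1],1]]'
python3 - <<'E'
from h import *
a=np.radians(118.9);to(.5883+.057*np.cos(a),.2155+.057*np.sin(a),.094)
E
```

```text
clock: 13.45
position: [0.3831, 0.1583, 0.2268]
ee_rot: [-0.001, 0.513, 0.858, -0.001]
contact_force: [-0.1, 0.3, -0.3]
width: 0.0003
gripper_force: 0.0
pos [0.3831 0.1583 0.2268] th 118.26 j [ 0.22  0.03  1.82  0.    1.29 -0.27] t 13.45 shift mm [ 10.1 207.5 132.3]
```

```bash
python3 -m handwheel '[[[2,20,0],[0,0,-0.1],1],[[2,45,0],[0,0,0],1],[[2,50,0],[0,0,0],1],[[2,48,0],[0,0,0],1],[[2,30,0],[0,0,0],1],[[0,14,20],[0,0,0],1],[[0,0,40],[0,0,0],1],[[0,0,30],[0,0,0],1],[[0,0,12],[0,0,0],1],[[0,0,0],[0,0,0],1]]'
python3 - <<'E'
from h import *
a=np.radians(118.9);to(.5883+.057*np.cos(a),.2155+.057*np.sin(a),.094)
im=vision.get_image('scene');cv2.imwrite('pics/c2.png',cv2.resize(im[220:370,370:520],None,fx=4,fy=4,interpolation=cv2.INTER_CUBIC))
E
```

```text
clock: 14.7
position: [0.5606, 0.2652, 0.1247]
ee_rot: [-0.001, 0.51, 0.86, -0.001]
contact_force: [-0.1, 0.3, 0.1]
width: 0.0002
gripper_force: 0.0
pos [0.5606 0.2652 0.1247] th 118.61 j [ 0.33  0.42  1.56 -0.    1.16 -0.17] t 14.7 shift mm [ 0.1  0.3 30.7]
```

```bash
python3 -m handwheel '[[[0,0,8],[0,0,0],1],[[0,0,6],[0,0,0],1],[[0,0,3],[0,0,0],1],[[0,0,0],[0,0,0],1]]' && python3 -m handwheel '[[[0,0,5],[0,0,0],1],[[0,0,5],[0,0,0],1],[[0,0,3],[0,0,0],1],[[0,0,0],[0,0,0],1]]'
```

```text
clock: 15.25
position: [0.5614, 0.2653, 0.1088]
ee_rot: [-0.0, 0.51, 0.86, -0.0]
contact_force: [0.4, -0.4, 0.4]
width: 0.0004
gripper_force: 0.0
clock: 15.75
position: [0.5613, 0.2653, 0.0955]
ee_rot: [-0.0, 0.51, 0.86, -0.0]
contact_force: [-0.4, 0.1, -0.1]
width: -0.0
gripper_force: 0.0
```

```bash
python3 -m handwheel '[[[-0.3,3,0],[0,0,0.5],1],[[-0.3,6,0],[0,0,1],1],[[-0.3,6,0],[0,0,1],1],[[-0.3,6,0],[0,0,1],1],[[-0.3,6,0],[0,0,1],1],[[-0.3,6,0],[0,0,1],1],[[-0.3,6,0],[0,0,1],1],[[-0.3,6,0],[0,0,1],1],[[-0.3,6,0],[0,0,1],1],[[-0.3,6,0],[0,0,1],1],[[-0.3,6,0],[0,0,1],1],[[-0.3,6,0],[0,0,1],1],[[-0.3,6,0],[0,0,1],1],[[-0.3,6,0],[0,0,1],1],[[0,0,0],[0,0,0],1]]'
python3 - <<'E'
from h import *
s,R=pose();d=s["position"][:2]-[.5883,.2155];print("r",np.hypot(*d),"phi",np.degrees(np.arctan2(d[1],d[0])));to(.5883,.2155,.094)
im=vision.get_image('scene');t=vision.get_image('top');cv2.imwrite('pics/s2f.png',im);cv2.imwrite('pics/t2f.png',t)
f=lambda i,x,y:cv2.resize(i[y:y+100,x:x+100],None,fx=4,fy=4,interpolation=cv2.INTER_CUBIC)
cv2.imwrite('pics/c2.png',np.hstack([f(t,165,165),f(im,360,265)]))
E
```

```text
clock: 17.62
position: [0.6349, 0.2498, 0.096]
ee_rot: [0.0, 0.946, 0.323, 0.0]
contact_force: [0.2, 1.4, 0.9]
width: -0.0
gripper_force: 0.1
r 0.05788672202768039 phi 36.355518530348704
pos [0.6349 0.2498 0.096 ] th 37.68 j [ 0.27  0.52  1.45 -0.    1.17  1.19] t 17.625 shift mm [-57.9  -1.3   2. ]
```

View pics/c2.png

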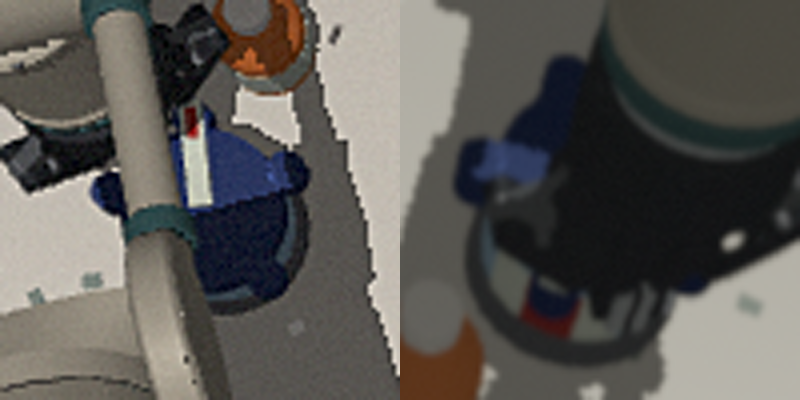

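```bash
python3 - <<'E'
from h import *
f=lambda x,y:w("top",(165+x/4-.5,165+y/4-.5),.111)
a,b=f(200,205),f(192,110);print(a,b,np.degrees(np.arctan2(*(b-a)[::-1])))
c=np.array([.5883,.2155]);d=b-c;print(np.degrees(np.arctan2(*d[::-1])))
E
```

```text
[0.59122603 0.21843071] [0.64092519 0.22345848] 5.7766157567795595
8.599641450013074
```

```bash
python3 -m handwheel '[[[-0.2,3,-2],[0,0,0.5],1],[[-0.2,3,-1],[0,0,0.5],1],[[-0.2,2,0],[0,0,0.35],1],[[0,0,0],[0,0,0],1]]'
python3 - <<'E'
from h import *
s,R=pose();d=s["position"][:2]-[.5883,.2155];print("r",np.hypot(*d),"phi",np.degrees(np.arctan2(d[1],d[0])))
im=vision.get_image('scene');t=vision.get_image('top')
cv2.imwrite('pics/t3f.png',t)
for i in range(160,200,2):   # strip centroid per row in top image
    r=t[i,195:235].astype(int);m=np.where(r.min(1)>150)[0]
    if len(m): print(i,m.min()+195,m.max()+195,end='; ')
E
```

```text
clock: 18.23
position: [0.6389, 0.2433, 0.0991]
ee_rot: [-0.0, 0.967, 0.255, 0.0]
contact_force: [0.8, 0.9, 0.6]
width: -0.0002
gripper_force: 0.6
r 0.05773118787045618 phi 28.741312594318597
188 227 228; 190 226 234; 192 227 234; 194 217 234; 196 217 234; 198 213 234;
```

```bash
python3 -m handwheel '[[[0,1.2,0],[0,0,0.2],1],[[0,0,0],[0,0,0],1],[[0.5,-4,0],[0,0,0],1],[[0,0,-20],[0,0,0],1],[[0,0,-40],[0,0,0],1],[[0,-30,-40],[0,0,0],1],[[-40,-45,-10],[0,0,0],1],[[-40,-45,0],[0,0,0],1],[[-40,-45,0],[0,0,0],1],[[-40,-45,0],[0,0,0],1],[[0,0,0],[0,0,0],1]]'
python3 - <<'E'
from h import *
to(.5,.2,.2)
t=vision.get_image('top');cv2.imwrite('pics/t4f.png',t)
f=lambda i,x,y:cv2.resize(i[y:y+70,x:x+70],None,fx=5.7,fy=5.7,interpolation=cv2.INTER_CUBIC)
cv2.imwrite('pics/c4.png',np.hstack([f(t,180,175),f(t,305,200)]))
E
```

```text
clock: 19.7
position: [0.3925, 0.3552, 0.2092]
ee_rot: [0.0, 0.969, 0.247, -0.001]
contact_force: [0.3, -0.7, -1.2]
width: -0.0002
gripper_force: 0.0
pos [0.3925 0.3552 0.2092] th 28.6 j [0.6  0.22 1.64 0.   1.29 1.67] t 19.7 shift mm [ 20.1 187.7   9. ]
```

View pics/c4.png

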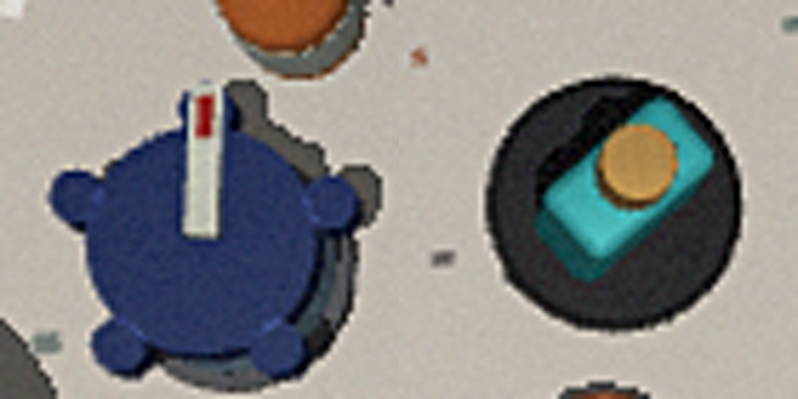

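```bash
python3 - <<'E'
from h import *
f=lambda x,y,z=.111:w("top",(180+x/5.7-.4,175+y/5.7-.4),z)
print(jar([f(*p) for p in((208,108),(77,198),(123,347),(277,347),(333,200))],0))
a,b=f(200,236),f(206,90);print(a,b,np.degrees(np.arctan2(*(b-a)[::-1])))
g=lambda x,y,z:w("top",(305+(x-399)/5.7-.4,200+y/5.7-.4),z)
print("cap",g(638,160,.165),"body top",np.mean([g(*p,.122) for p in((657,97),(716,157),(545,200),(603,260))],0),"pad",g(615,203,.03))
E
```

```text
(array([0.58934827, 0.21668883]), np.float64(-0.5470244598249707), np.float64(0.00043454159807339353))
[0.59069859 0.21803566] [0.64433176 0.21683459] -1.282871791770077
cap [ 0.55972901 -0.0499552 ] body top [ 0.55872072 -0.05034154] pad [ 0.56064736 -0.05091712]
```

```bash
cat >> h.py <<'E'
def strip(t,c):  # angle of white/coloured strip around lid centre c (world), from rectified lid plane
    K,R,T=P("top");s=5000.;n=600
    H=K@np.c_[R[:,0],R[:,1],R[:,2]*.111+T]     # world xy -> pixel at lid height
    A=np.array([[0,-1/s,c[0]+n/2/s],[-1/s,0,c[1]+n/2/s],[0,0,1.]])  # rect pixel->world
    im=cv2.warpPerspective(t,np.linalg.inv(H@A),(n,n),flags=cv2.INTER_CUBIC)
    yy,xx=np.mgrid[:n,:n];r=np.hypot(xx-n/2,yy-n/2)/s
    m=(im.min(2)>130)&(r<.047)
    y,x=np.nonzero(m);wx=c[0]+(n/2-y)/s;wy=c[1]+(n/2-x)/s
    p=np.c_[wx,wy];v=cv2.fitLine(p.astype(np.float32),cv2.DIST_HUBER,0,.001,.001).ravel()
    a=np.degrees(np.arctan2(v[1],v[0]));mc=p.mean(0)-c
    return a,np.degrees(np.arctan2(mc[1],mc[0])),len(p)
E
python3 - <<'E'
from h import *
t=cv2.imread('pics/t4f.png');print(strip(t,(.5889,.2162)))
t0=cv2.imread('pics/top0.png');print(strip(t0,(.5889,.2162)),strip(t0,(.567,-.2987)))
b,g,r=[t0[...,i].astype(int) for i in range(3)]
m=(r>150)&(g>110)&(b<90);m[:140]=0;m[180:]=0;m[:,:118]=0;m[:,534:]=0
X=np.arange(225,530);
for fn in(lambda q:q.min(),lambda q:q.max()):
    pts=np.array([w("top",(x,fn(np.where(m[:,x])[0])),.025) for x in X if m[:,x].any()]).astype(np.float32)
    v=cv2.fitLine(pts,cv2.DIST_HUBER,0,.001,.001).ravel();print(np.degrees(np.arctan(-v[0]/v[1])),len(pts))
E
```

```text
(np.float32(-40.178123), np.float64(34.932483570103216), 17308)
(np.float32(-9.909752), np.float64(82.48697883834033), 17814) (np.float32(86.27497), np.float64(82.70182310768273), 19771)
-2.5775197 305
-2.5879083 305
```

```bash
sed -i 's/r<.047/r<.040/' h.py; python3 - <<'E'
from h import *
t=cv2.imread('pics/t4f.png');t0=cv2.imread('pics/top0.png')
for c in((.5883,.2155),(.5893,.2167)): print(strip(t,c),strip(t0,c))
print(strip(t0,(.567,-.2987)))
a=np.radians(35);to(.5889+.057*np.cos(a),.2162+.057*np.sin(a),.2)
E
```

```text
(np.float32(-1.7889915), np.float64(5.806058577530366), 10153) (np.float32(83.07344), np.float64(79.41159670212242), 10408)
(np.float32(-1.7708176), np.float64(2.65316778284868), 10282) (np.float32(83.02083), np.float64(81.56300278646164), 10585)
(np.float32(-88.63793), np.float64(85.98150500072795), 10596)
pos [0.3953 0.355  0.2093] th 28.52 j [ 0.6   0.22  1.63 -0.    1.28  1.67] t 19.75 shift mm [160.5 208.    9.4]
```

The blue label reads -1.8° by its strip against a front normal of -2.6°, which is good. The flask is centred on the pad within 2 mm. Next the cedar jar.

```bash
python3 -m handwheel '[[[-4,24,0],[0,0,0],1],[[-8,47,0],[0,0,0],1],[[-8,47,0],[0,0,0],1],[[-8,47,0],[0,0,0],1],[[-8,47,0],[0,0,0],1],[[-8,47,0],[0,0,0],1],[[-8,47,0],[0,0,0],1],[[-8,47,0],[0,0,0],1],[[-8,47,0],[0,0,0],1],[[-8,47,0],[0,0,0],1],[[-8,47,0],[0,0,0],1],[[-8,47,0],[0,0,0],1],[[-8,47,0],[0,0,0],1],[[-8,47,0],[0,0,0],1],[[-8,47,0],[0,0,0],1],[[0,0,0],[0,0,-1],1],[[0,0,0],[0,0,-1],1],[[0,0,0],[0,0,-1],1],[[0,0,0],[0,0,-1],1],[[0,0,0],[0,0,-1],1]]' && python3 -m handwheel '[[[0,0,0],[0,0,-1],1],[[0,0,0],[0,0,-1],1],[[0,0,0],[0,0,-1],1],[[0,0,0],[0,0,-1],1],[[0,0,0],[0,0,-1],1],[[0,0,0],[0,0,-1],1],[[0,0,0],[0,0,-1],1],[[0,0,0],[0,0,-1],1],[[0,0,0],[0,0,-1],1],[[0,0,0],[0,0,-1],1],[[0,0,0],[0,0,-1],1],[[0,0,0],[0,0,-1],1],[[0,0,0],[0,0,-1],1],[[0,0,0],[0,0,-1],1],[[0,0,0],[0,0,-1],1],[[0,0,0],[0,0,-1],1],[[0,0,0],[0,0,-1],1],[[0,0,0],[0,0,-0.5],1],[[0,0,0],[0,0,0],1]]'
python3 - <<'E'
from h import *
to(.6216,-.3163,.111)
E
```

```text
clock: 22.25
position: [0.6187, -0.3025, 0.2083]
ee_rot: [-0.0, 0.873, 0.488, -0.001]
contact_force: [0.3, 0.9, -0.1]
width: -0.0
gripper_force: 0.0
clock: 24.62
position: [0.6187, -0.3022, 0.2084]
ee_rot: [-0.0, 0.146, 0.989, -0.0]
contact_force: [-1.1, -0.8, 0.0]
width: -0.0
gripper_force: 0.0
pos [ 0.6187 -0.3022  0.2084] th 163.22 j [-0.55  0.46  1.27 -0.    1.41 -1.83] t 24.625 shift mm [ -6.9 -12.7  97.4]
```

```bash
python3 -m handwheel '[[[-3.5,-6.5,10],[0,0,0],1],[[-3.5,-6,30],[0,0,0],1],[[0,0,30],[0,0,0],1],[[0,0,18],[0,0,0],1],[[0,0,9],[0,0,0],1],[[0,0,3],[0,0,0],1],[[0,0,0],[0,0,0],1]]' && python3 -m handwheel '[[[0,0,5],[0,0,0],1],[[0,0,5],[0,0,0],1],[[0,0,1],[0,0,0],1],[[0,0,0],[0,0,0],1]]'
```

```text
clock: 25.5
position: [0.6225, -0.3149, 0.1098]
ee_rot: [0.001, 0.145, 0.989, -0.0]
contact_force: [0.2, 0.6, -0.4]
width: -0.0003
gripper_force: 0.0
clock: 26.0
position: [0.622, -0.3146, 0.0978]
ee_rot: [-0.0, 0.145, 0.989, -0.0]
contact_force: [-0.5, 0.1, -0.5]
width: -0.0001
gripper_force: 0.0
```

```bash
python3 -m handwheel '[[[0.3,-3,0],[0,0,0.5],1],[[0.3,-6,0],[0,0,1],1],[[0.3,-6,0],[0,0,1],1],[[0.3,-6,0],[0,0,1],1],[[0.3,-6,0],[0,0,1],1],[[0.3,-6,0],[0,0,1],1],[[0.3,-6,0],[0,0,1],1],[[0.3,-6,0],[0,0,1],1],[[0.3,-6,0],[0,0,1],1],[[0.3,-6,0],[0,0,1],1],[[0.3,-6,0],[0,0,1],1],[[0.3,-6,0],[0,0,1],1],[[0.3,-6,0],[0,0,1],1],[[0.3,-6,0],[0,0,1],1],[[0.3,-6,0],[0,0,1],1],[[0.3,-6,0],[0,0,1],1],[[0,-3,0],[0,0,0.5],1],[[0,0,0],[0,0,0],1]]'
python3 - <<'E'
from h import *
s,R=pose();d=s["position"][:2]-[.567,-.300];print("r",np.hypot(*d),"phi",np.degrees(np.arctan2(d[1],d[0])))
to(.567,-.3,.1)
t=vision.get_image('top');cv2.imwrite('pics/t5f.png',t)
for c in((.567,-.300),(.568,-.301)): print(strip(t,c))
f=lambda i,x,y:cv2.resize(i[y:y+90,x:x+90],None,fx=5,fy=5,interpolation=cv2.INTER_CUBIC)
cv2.imwrite('pics/c5.png',f(t,415,180))
E
```

```text
clock: 28.25
position: [0.5448, -0.3515, 0.0983]
ee_rot: [0.0, 0.832, 0.555, 0.0]
contact_force: [-0.3, 0.2, 0.4]
width: 0.0001
gripper_force: 0.1
r 0.05608960196179638 phi -113.33473715613655
pos [ 0.5448 -0.3515  0.0983] th 67.36 j [-0.68  0.48  1.53 -0.    1.13 -0.28] t 28.25 shift mm [56.1  0.7 -1.7]
(np.float32(4.17556), np.float64(3.672864425310806), 10771)
(np.float32(4.1177816), np.float64(6.705373574920649), 10893)
```

View pics/c5.png

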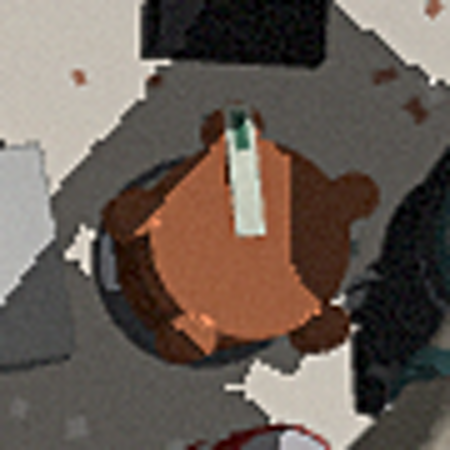

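```bash
python3 -m handwheel '[[[0.1,-3,0],[0,0,0.5],1],[[0.1,-3,0],[0,0,0.5],1],[[0,0,0],[0,0,0],1],[[-0.5,4,0],[0,0,0],1],[[0,0,-20],[0,0,0],1],[[0,0,-40],[0,0,0],1],[[-20,0,-40],[0,0,0],1],[[-50,0,0],[0,0,0],1],[[-50,0,0],[0,0,0],1],[[-50,0,0],[0,0,0],1],[[0,0,0],[0,0,0],1]]'
python3 - <<'E'
from h import *
t=vision.get_image('top');cv2.imwrite('pics/t6f.png',t)
to(.567,-.3,.1)
for c in((.567,-.300),(.568,-.301)): print(strip(t,c))
f=lambda i,x,y:cv2.resize(i[y:y+100,x:x+100],None,fx=4,fy=4,interpolation=cv2.INTER_CUBIC)
cv2.imwrite('pics/c6.png',np.hstack([f(t,415,180),f(t,305,185)]))
E
```

```text
clock: 29.68
position: [0.4591, -0.5038, 0.1975]
ee_rot: [0.0, 0.861, 0.508, -0.001]
contact_force: [0.4, 0.3, 0.2]
width: 0.0002
gripper_force: 0.0
pos [ 0.4603 -0.5016  0.1975] th 61.2 j [-0.93  0.45  1.31  0.    1.38 -0.43] t 29.725 shift mm [228.   -3.6  97.6]
(np.float32(-1.6716876), np.float64(-1.2564862115453388), 10892)
(np.float32(-1.7132158), np.float64(1.5029359124984794), 11051)
```

View pics/c6.png

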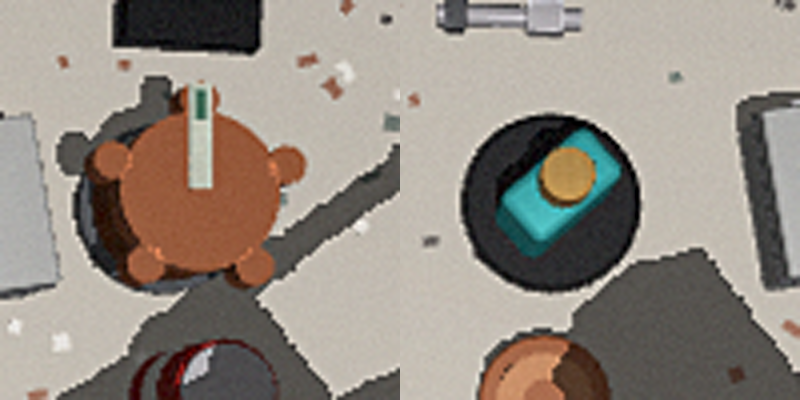

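```bash
python3 - <<'E'
from h import *
f=lambda x,y:w("top",(415+x/4-.4,180+y/4-.4),.111)
print(jar([f(*p) for p in((199,100),(111,160),(145,266),(255,267),(287,163))],0))
a=cv2.cvtColor(cv2.imread('pics/top0.png'),7);b=cv2.cvtColor(cv2.imread('pics/t6f.png'),7)
for n,(x,y,W,H) in dict(polish=(215,155,32,35),ext1=(310,180,45,18),clip=(440,175,44,20),can=(445,255,45,42),block=(322,264,40,40),ext2=(192,255,44,28),box=(388,203,42,58)).items():
    T=a[y:y+H,x:x+W];r=cv2.matchTemplate(b[y-8:y+H+8,x-8:x+W+8],T,cv2.TM_CCOEFF_NORMED);_,v,_,l=cv2.minMaxLoc(r);print(n,round(v,2),l[0]-8,l[1]-8)
E
```

```text
(array([ 0.5678272 , -0.29931933]), np.float64(-1.0470498068241016), np.float64(0.0005001205563900908))
polish 0.98 0 0
ext1 1.0 0 0
clip 1.0 0 0
can 0.57 0 0
block 0.5 0 0
ext2 1.0 0 0
box 0.97 0 0
```

```bash
python3 -c "
from rig import manip
print(manip.sign_off())"
```

```text
the job is handed in; nothing more can be done
None
```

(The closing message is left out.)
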